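# Throw the bench changeover switch through centre off and move its lock-off block across

### The arm

A 7-joint arm with a two-finger parallel gripper is mounted at the origin on a cart in front of the work surface, level with it; the furniture and walls round the work are solid. World frame = base frame: x ahead of the robot, y to its left, z up, the work surface at z = 0. Lengths are in m, angles in rad, forces in N, time in s.
With the tool pointing down it reaches from about 0.35 to 0.9 m from the base axis. Payload 19.9 kg.
Tool frame: the origin (TCP) lies between the finger pads; the fingertips stand 8 mm ahead of it and the grasp point (between the pads) lies 11 mm behind it; z points along the fingers, y is the line along which they close (so a half turn about z gives the same grasp; the last joint's range is limited). The gripper opens to 94 mm and grips with 3 to 60 N. Pads are 16 mm wide; open, the fingers measure 119 mm over their backs; the gripper's body (75 mm by 177 mm) begins 78 mm behind the grasp point.
Start: joints at [-1.264, 0.417, -0.01, 1.614, 0.005, 1.111, -0.053], TCP at [0.214, 0.587, 0.213] pointing down, gripper open.
Joint ranges: [-2.81, 2.81], [-0.39, 2.02], [-1.27, 1.25], [0.06, 2.57], [-1.19, 4.33], [0.19, 2], [-2.82, 2.82]. Speed limits (rad/s): [1.89, 1.89, 2.39, 2.39, 3.01, 3.01, 3.01].

### API

Orientations are given as a rotation vector (axis times angle).
In Python, from workcell import readout, camera, ticket gives the robot as it stands.
- The arm moves only by the tool play_rows, never from a script. Its arguments are lists of equal length, an entry for each row: "travel": the shift along the tool's x, y, z scaled (see below), a list of three; "turn": the turn, a rotation vector about the tool's x, y, z scaled (see below), a list of three. A call has 1 to 12 rows; each row shifts and turns the commanded pose from where the row before left it, along the tool's axes as they then stand; what a row does not reach is not made up. The controller multiplies each number of a shift by 0.02 m and each number of a turn by 360 degrees. A row lasts 1/12 s, in which the tool goes at most 41.7 mm and 7.16 degrees, less where a joint would pass 70% of its speed; a pose out of reach is approached as far as the arm can. A call with a number of a shift or a turn outside -1 to 1 is refused whole. A call with a gripper value outside its range is refused whole. "hand" is the closure, from -1 (fully open) to 1 (shut), set as the call begins (left out, the last holds). The fingers move at their own pace and stop on an object; "force" is the grip in N (left out, the last holds). Time passes only in rows, so rows that do not move let the fingers close. It gives the time, the measured TCP pose, the force, the opening and the grip force at its end, in the units of the state.
- readout.get_obs(): the state, without advancing time (a new reading comes with each control period).
- camera(name): name is "side" or "top" or "wrist"; returns a dict with "pixels" (400x640x3 uint8, red, green, blue), "range_z" (400x640 float32, m along the optical axis (not along the pixel's ray), 0 where there is no reading), "fov_y" (degrees; the focal length in pixels is half the picture's height over the tangent of half this angle, whatever the lens; pixels are square), "cx", "cy" (the principal point, pixels), "R" (3x3) and "t" (3): a world point X has camera coordinates R X + t; the wrist camera has in their place "tool_from_camera" (4x4, takes a point from camera to tool coordinates, whose origin is the TCP and whose axes are the flange's). Camera axes: x right, y down, z forward; pixel columns grow to the right and rows downward; lengths in m; the calibration is good to about 2 mm. A picture is of the moment at which its call begins: read the wrist's pose just before it.
- ticket.close_job(): hands the job in; it is judged then, once.
The state is a dict: "time": time; "q": joint angles; "joint_velocities": joint speeds; "tau": joint torques, N m; "eef_pos": TCP position; "orientation": TCP orientation; "ft_force": force on the tool from outside, world axes, zero at the start; "ft_torque": the same for the moment, N m; "grip_width": opening from 0.0 (shut) to 1.0 (fully open); "grip_force": force on a finger pad.
Only numpy, scipy, OpenCV 4.12 (cv2) and the standard library are available. Lean on these libraries where they do the work, as an engineer would, in place of code of your own. Each camera call takes 0.05 s, during which the arm holds its last target. There are 200 camera calls.

### The job

Switch the bench over from the blue feed to the yellow one: lift the red lock-off block out of the yellow bay and stand it on the bench clear of the switch, then swing the lever upright to its centre-off position, leave it there for a full second or more, and only then push it fully over to the yellow side. Then lock out the blue feed: gently stand the block in the blue bay, its long side between the two blue cheeks and its foot flat on the bay floor, and let go. Leave the oil can, the rivet tin and the horseshoe where they are.

Things in the scene. Friction and masses are not known exactly. Their poses are not given: they have to be found in the camera images.
- switch: Changeover switch fixed on the bench; grey base plate 110 (x) x 280 (y) x 12 mm, origin at the centre of its underside, z up. At x=y=0 a dark pivot housing, 70 x 44 mm, top 52 mm up, carries the lever, which swings sideways in the plane x=0. Yellow bay at y=+70 mm, blue bay at y=-70 mm; a block in a bay stops the lever well short of that side.
- yellow_bay (a point): Middle of the yellow bay's floor, 12 mm above the bench; axes as the switch. Two cheeks 8 mm thick, 56 mm wide in x, rise 86 mm above the floor, inner faces 23 mm from here towards +y and -y (the one by the lever has an 18 mm wide slot). Open towards +x and -x but for 6 mm high ridges 35 to 40 mm out, so a block in it can be gripped only on its +x and -x faces.
- blue_bay (a point): Middle of the blue bay's floor, 12 mm above the bench; axes as the switch. Two cheeks 8 mm thick, 40 mm wide in y, rise 86 mm above the floor, inner faces 35 mm from here towards +x and -x. Open towards +y and -y but for 6 mm high ridges 24 to 29 mm out, so a block in it can be gripped only on its +y and -y faces.
- lever (a joint): Lever angle in rad: 0 = upright (centre off), -0.8 = stop on the blue side (the switch's -y), +0.8 = stop on the yellow side (+y); the stops are hard, and beyond 0.7 counts as fully over. The pivot axis runs along the switch's x through x=y=0, z=31 mm. Stiff hinge: it stays where it is left and takes about 3 to 4 N at the grip to move.
- grip_center (a point): Middle of the black lever grip: a round bar 28 mm in diameter, 64 mm long along the switch's x, sticking out to the switch's -x side from the top of the lever's flat steel bar (12 x 14 mm, at x=0); 46 mm to -x of the plane x=0 and 160 mm from the pivot axis (191 mm above the bench when upright, 142 mm at either stop). The point's axes lean with the lever.
- lock_block: Loose red plastic lock-off block, white band round its upper half, 60 (x) x 36 (y) x 90 mm high, 0.2 to 0.4 kg, origin at its centre. It starts upright in the yellow bay, 60 mm side along the switch's x, its top 4 mm above the cheeks. In the blue bay its 60 mm side again lies along the switch's x (either way round), with 5 mm to each cheek and 6 mm to each ridge.
- oil_can: Copper pump oil can with a tall thin spout, 61 mm in diameter, 181 mm high, origin under its centre; a bystander to the right of the switch.
- rivet_tin: Open tan tin of rivets, 65 mm in diameter, 49 mm high, origin under its centre; a bystander at the far left.
- horseshoe: Dark horseshoe lying flat, 118 x 124 x 9 mm, origin under its centre; a bystander at the near right.
Things that resemble listed ones, but are neither listed nor needed, are in the scene too. Of the things that look like the lock_block, the smallest one is meant.

How it is judged:
On the way, in this order (a step that is already met when the one before it is completed fails the run):
1. the block stands upright on the bench, clear of the switch and let go, with the lever still on the blue side (height (world z) of lock_block between 0.038 and 0.052 m and angle between lock_block's own z axis and vertical below 0.15 rad and (x of lock_block in the frame of switch above 0.085 m or x of lock_block in the frame of switch below -0.085 m or y of lock_block in the frame of switch above 0.158 m or y of lock_block in the frame of switch below -0.158 m) and contact force between the fingers and lock_block below 0.3 N and value of joint lever below -0.4 rad), for 0.2 s.
2. the lever stands at centre off (within 0.15 rad of upright) for a full second (value of joint lever between -0.15 and 0.15 rad), for 1 s.
3. the lever is fully over to the yellow side (beyond 0.68 rad), the block still on the bench (value of joint lever above 0.68 rad and height (world z) of lock_block between 0.038 and 0.052 m and angle between lock_block's own z axis and vertical below 0.15 rad and (x of lock_block in the frame of switch above 0.085 m or x of lock_block in the frame of switch below -0.085 m or y of lock_block in the frame of switch above 0.158 m or y of lock_block in the frame of switch below -0.158 m)), for 0.2 s.
At the end, for the whole second after the job is handed in: The lever rests on the yellow side (beyond 0.68 rad), and the block stands at rest in the blue bay: centre within 9 mm of the bay's middle each way, foot flat on the bay floor (within 3.5 mm, upright within 0.08 rad), its 60 mm side along the switch's x within 0.2 rad (value of joint lever above 0.68 rad and x of lock_block in the frame of switch between -0.009 and 0.009 m and y of lock_block in the frame of switch between -0.079 and -0.061 m and z of lock_block in the frame of switch between 0.05 and 0.0605 m and angle between lock_block's own z axis and vertical below 0.08 rad and angle between the x axis of lock_block and the x axis of switch, either way round below 0.2 rad and linear speed of lock_block below 0.02 m/s); the robot touches nothing.
It fails at once if the oil can, rivet tin or horseshoe is moved more than 30 mm, or the can or tin tipped (distance of any of oil_can, rivet_tin, horseshoe from where it was at the start of the episode above 0.03 m or angle between any of oil_can, rivet_tin's own z axis and vertical above 0.35 rad).
It fails at once if the block is slammed or forced against the switch (over 60 N) (contact force between lock_block and switch above 60 N).
It also fails if it takes over 72 s, if anything falls off the work surface, if the arm or the gripper's body presses on something with over 40 N, if the wrist force passes 120 N, or if a joint passes its speed limit or range.

## Working session

There is one attempt and no reset: what is moved stays moved. The work goes in short steps, Python scripts to look and compute and a tool call to move; the robot and the scene stay as the last step left them, time stands still between calls to the robot, and variables do not carry over. Pictures are saved under pics/ and viewed, at most 10 in all, crops included, and the job is handed in when it is done.

Besides the shell and the picture viewer there is one more tool, called after ">>>" as name(argument=value, ...), one argument or row to a line, values as JSON. play_rows: Moves the arm, as the interface text tells. Shifts and turns lie within -1 to 1; 1 stands for 0.02 m of shift or 360 degrees of turn. Its arguments: {"type":"object","properties":{"travel":{"type":"array","items":{"type":"array","items":{"type":"number"}}},"turn":{"type":"array","items":{"type":"array","items":{"type":"number"}}},"hand":{"type":"number"},"force":{"type":"number"}},"required":["travel","turn"]}

```bash
mkdir -p pics; ls; python3 - <<'E'
from workcell import readout, camera
import cv2,pickle
print(readout.get_obs())
for n in ["side","top"]:
    c=camera(n); pickle.dump(c,open(f"{n}.pkl","wb")); cv2.imwrite(f"pics/{n}0.png",c["pixels"][:,:,::-1]); print(n,c["fov_y"],c["cx"],c["cy"],c["R"],c["t"])
E
```

```text
pics
{'time': 0.0, 'q': array([-1.26348076,  0.41795292, -0.01024087,  1.61417383,  0.0046634 ,
        1.11068491, -0.05300003]), 'joint_velocities': array([-0.00049548,  0.00030555, -0.00021925,  0.00046771,  0.00091753,
       -0.00106505,  0.0014226 ]), 'tau': array([ 8.54193804e-04, -8.51268697e+01,  6.39308151e-01, -4.26001990e+01,
       -4.87961888e-02,  1.86540722e-02,  5.91600701e-05]), 'eef_pos': array([0.21352773, 0.58700644, 0.21283884]), 'orientation': array([-5.45223105e-01, -3.09379111e+00,  1.86728354e-03]), 'ft_force': array([-1.50849098,  0.67811964,  0.97611034]), 'ft_torque': array([-0.0104548 , -0.02244919, -0.01856947]), 'grip_force': 0.0, 'grip_width': 0.9988421494632236}
side 42.2258613937625 318.62533394771737 193.73353358670235 [[ 0.95776288 -0.28723997  0.0135445 ]
 [-0.12740328 -0.466093   -0.87551455]
 [ 0.25779577  0.83680972 -0.48300189]] [-0.56852566  0.18669459  1.30895635]
top 57.38300304311108 315.8167471738978 204.55570809655455 [[-0.00534498 -0.99997541  0.0045394 ]
 [-0.99750901  0.00501239 -0.07036081]
 [ 0.07033633 -0.00490417 -0.99751128]] [-0.03043524  0.59745405  1.0454062 ]
```

View pics/side0.png

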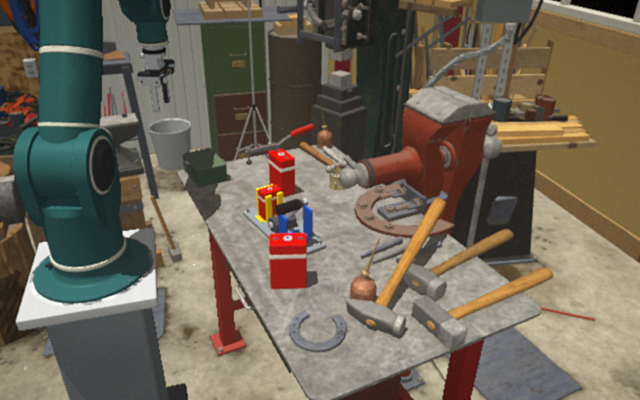

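View pics/top0.png

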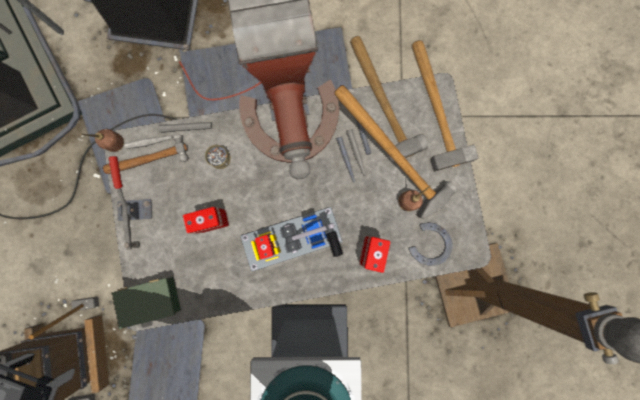

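The side view shows the switch at (285,215) with the block in the yellow bay at (270,200), and two larger red decoys at (282,165) and (288,260). In the top view the switch is at about (290,238), yellow bay (265,245), blue bay (317,230), and the lever grip (335,244) is on the blue side. Next I measure it.

```bash
cat > h.py <<'E'
import numpy as np, cv2, pickle
def cloud(c):
    f=200/np.tan(np.radians(c["fov_y"]/2)); v,u=np.mgrid[:400,:640]; z=c["range_z"]
    P=np.stack([(u-c["cx"])/f*z,(v-c["cy"])/f*z,z],-1)
    return (P-c["t"])@c["R"]   # R^T (P-t)
E
python3 - <<'E'
from h import *
c=pickle.load(open("top.pkl","rb")); W=cloud(c)
f=200/np.tan(np.radians(c["fov_y"]/2)); print("f",f)
box=(slice(200,275),slice(235,350))
w=W[box].reshape(-1,3); rgb=c["pixels"][box].reshape(-1,3).astype(int)
print("bench z",np.median(W[260:280,200:240,2]),np.median(W[180:200,380:400,2]))
s=(w[:,2]>.007)&(w[:,2]<.2)
m=s.reshape(75,115).astype(np.uint8)
n,l,st,ce=cv2.connectedComponentsWithStats(m); k=1+np.argmax(st[1:,4]); m=(l==k).ravel(); print(st[k])
lo=m&(w[:,2]<.02)
p=w[lo][:,:2]; r=cv2.minAreaRect((p*1000).astype(np.float32)); print("plate",r, np.median(w[lo][:,2]))
r_,g,b=rgb.T
red=m&(r_>150)&(g<80)&(b<80); 
for nm,mm in [("red",red),("yel",m&(r_>150)&(g>130)&(b<90)),("blue",m&(b>120)&(r_<90)),("black",m&(rgb.max(1)<50)&(w[:,2]>.1))]:
    q=w[mm]; q=q[q[:,2]>np.percentile(q[:,2],60)-.01]; print(nm,len(q),q.mean(0),q.min(0),q.max(0),cv2.minAreaRect((q[:,:2]*1000).astype(np.float32)))
for nm,(u0,v0) in dict(d1=(203,219),d2=(377,254)).items():
    q=W[v0-22:v0+22,u0-25:u0+25].reshape(-1,3); q=q[q[:,2]>.05]; q=q[q[:,2]>q[:,2].max()-.008]; print(nm,q.mean(0),cv2.minAreaRect((q[:,:2]*1000).astype(np.float32)))
cv2.imwrite("pics/c.png",cv2.resize(c["pixels"][195:280,235:350,::-1],None,fx=6.9,fy=6.9,interpolation=cv2.INTER_CUBIC))
E
```

```text
f 365.4361444881527
bench z -0.0008245363746719042 0.0001257386073640498
[   5    7  103   64 3673]
plate ((499.0616149902344, 40.64678955078125), (110.0246353149414, 279.7686767578125), 17.48412322998047) 0.01173886805631018
red 233 [0.48081119 0.10770885 0.10106187] [0.44926498 0.08517275 0.09201698] [0.51052146 0.13027015 0.10600802] ((480.5572204589844, 108.3197250366211), (57.55353927612305, 35.4722900390625), 17.368507385253906)
yel 93 [0.47760776 0.10997412 0.09606764] [0.44643377 0.07164403 0.08731878] [0.51301985 0.14181242 0.10325739] ((479.087646484375, 106.7687759399414), (53.55904769897461, 60.04048538208008), 17.515979766845703)
blue 204 [ 0.52654027 -0.02671333  0.04536656] [ 0.47754901 -0.05985479  0.00861219] [0.57029232 0.00718971 0.10058764] ((522.769775390625, -27.23047637939453), (88.77002716064453, 58.303985595703125), 19.924144744873047)
black 194 [ 0.49019663 -0.07816588  0.15797792] [ 0.45995175 -0.09611295  0.15026139] [ 0.51783658 -0.0607419   0.16346911] ((489.5430603027344, -78.30830383300781), (58.7393684387207, 22.835378646850586), 19.696182250976562)
d1 [ 0.52227309 -0.02830232  1.08497999] ((522.2730712890625, -28.30232048034668), (0.0, 0.0), 0.0)
d2 [ 0.52227309 -0.02830232  1.08497999] ((522.2730712890625, -28.30232048034668), (0.0, 0.0), 0.0)
```

View pics/c.png

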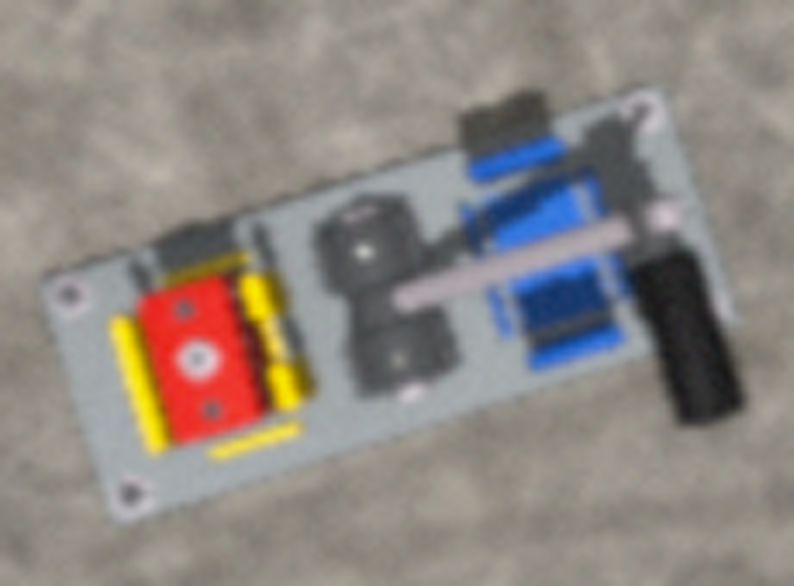

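The crop shows the block top at (200,360), the yellow cheeks, the pivot housing at (385,295), the blue bay at (550,265) and the black grip at (690,345). The plate fit of 110.0 x 279.8 mm agrees with the given size. Next I check the free space and write a move helper.

```bash
cat >> h.py <<'E'
YAW=np.radians(17.48); C=np.array([.4991,.0406])
def sw(x,y): return C+np.array([[np.cos(YAW),-np.sin(YAW)],[np.sin(YAW),np.cos(YAW)]])@[x,y]
def delta(xy,z,yang):
    """total shift in tool axes (units of 20 mm) and z-turn (units of 360 deg) to TCP xy,z with tool y along sw angle yang deg"""
    from workcell import readout
    from scipy.spatial.transform import Rotation as Ro
    o=readout.get_obs(); R=Ro.from_rotvec(o["orientation"]).as_matrix()
    a=np.degrees(np.arctan2(R[1,1],R[0,1])); d=(np.degrees(YAW)+yang-a+180)%360-180
    t=np.array([*xy,z])-o["eef_pos"]
    T=np.radians(np.degrees(YAW)+yang); y=np.array([np.cos(T),np.sin(T),0]); zz=np.array([0,0,-1.]); x=np.cross(y,zz)
    print("t%.2f tcp"%o["time"],o["eef_pos"].round(4),"tilt",R[:,2].round(3),"q7 %.2f"%o["q"][6],"width %.1f"%(94*o["grip_width"]),"F",o["ft_force"].round(1))
    print(" shift before turn",(R.T@t/.02).round(2)," turn z %.4f (%.1f deg)"%(-d/360,-d)," shift after turn",(np.array([x,y,zz])@t/.02).round(2))
E
python3 - <<'E'
from h import *
c=pickle.load(open("top.pkl","rb")); W=cloud(c)
ok=(c["range_z"]>.1)
for nm,(u0,v0) in dict(d1=(203,219),d2=(377,254),can=(411,200),vise=(298,165),shoe=(432,243)).items():
    s=(slice(v0-25,v0+25),slice(u0-28,u0+28)); q=W[s][ok[s]]; q=q[(q[:,2]>.03)&(q[:,2]<.5)]
    if len(q): t=q[q[:,2]>q[:,2].max()-.01]; print(nm,"top",t.mean(0).round(3),"min",q.min(0).round(3),"max",q.max(0).round(3))
p=sw(-.02,.23); print("drop",p, "yb",sw(0,.07),"bb",sw(0,-.07))
d=np.hypot(W[...,0]-p[0],W[...,1]-p[1]); print("near drop max z",W[...,2][(d<.10)&ok].max())
delta(sw(0,.07),.2,0)
E
```

```text
d1 top [0.552 0.27  0.129] min [0.519 0.223 0.032] max [0.587 0.317 0.134]
d2 top [ 0.459 -0.191  0.13 ] min [ 0.413 -0.224  0.031] max [ 0.506 -0.157  0.135]
can top [ 0.632 -0.316  0.175] min [ 0.559 -0.387  0.03 ] max [ 0.679 -0.276  0.178]
vise top [0.733 0.02  0.198] min [ 0.654 -0.021  0.148] max [0.751 0.06  0.204]
drop [0.4109378  0.25397157] yb [0.4780739  0.10736753] bb [ 0.5201261  -0.02616753]
near drop max z 0.015147658432473291
t0.10 tcp [0.2135 0.5871 0.2129] tilt [-0.    -0.001 -1.   ] q7 -0.05 width 94.0 F [0.8 0.  0.3]
 shift before turn [-20.63 -18.02   0.67]  turn z 0.1459 (52.5 deg)  shift after turn [-26.85   5.41   0.65]
```

>>> play_rows(
  travel=[
    [-0.86,-0.75,0],
    [-0.86,-0.75,0],
    [-0.86,-0.75,0],
    [-0.86,-0.75,0],
    [-0.86,-0.75,0],
    [-0.86,-0.75,0],
    [-0.86,-0.75,0],
    [-0.86,-0.75,0],
    [-0.86,-0.75,0],
    [-0.86,-0.75,0],
    [-0.86,-0.75,0],
    [-0.86,-0.75,0],
  ],
  turn=[
    [0,0,0],
    [0,0,0],
    [0,0,0],
    [0,0,0],
    [0,0,0],
    [0,0,0],
    [0,0,0],
    [0,0,0],
    [0,0,0],
    [0,0,0],
    [0,0,0],
    [0,0,0],
  ],
  hand=-1,
  force=25,
)

```text
time: 1.1
eef_pos: [0.3463, 0.3465, 0.2133]
orientation: [-0.545, -3.094, 0.001]
ft_force: [0.4, 0.6, 0.1]
grip_width: 1.002
grip_force: 0.0
```

>>> play_rows(
  travel=[
    [-0.86,-0.75,0],
    [-0.86,-0.75,0],
    [-0.86,-0.75,0],
    [-0.86,-0.75,0],
    [-0.86,-0.75,0],
    [-0.86,-0.75,0],
    [-0.86,-0.75,0],
    [-0.86,-0.75,0],
    [-0.86,-0.75,0],
    [-0.86,-0.75,0],
    [-0.86,-0.75,0],
    [-0.86,-0.75,0],
  ],
  turn=[
    [0,0,0],
    [0,0,0],
    [0,0,0],
    [0,0,0],
    [0,0,0],
    [0,0,0],
    [0,0,0],
    [0,0,0],
    [0,0,0],
    [0,0,0],
    [0,0,0],
    [0,0,0],
  ],
)

```text
time: 2.1
eef_pos: [0.4788, 0.1069, 0.2134]
orientation: [-0.545, -3.094, 0.0]
ft_force: [0.6, 0.9, 0.7]
grip_width: 0.999
grip_force: 0.0
```

>>> play_rows(
  travel=[
    [0,0,0],
    [0,0,0],
    [0,0,0],
    [0,0,0],
    [0,0,0],
    [0,0,0],
    [0,0,0],
    [0,0,0],
    [0,0,0],
    [0,0,0],
  ],
  turn=[
    [0,0,0.0162],
    [0,0,0.0162],
    [0,0,0.0162],
    [0,0,0.0162],
    [0,0,0.0162],
    [0,0,0.0162],
    [0,0,0.0162],
    [0,0,0.0162],
    [0,0,0.0162],
    [0,0,0],
  ],
)

```text
time: 2.93
eef_pos: [0.4783, 0.108, 0.2133]
orientation: [-1.864, -2.529, 0.001]
ft_force: [0.7, -0.5, -0.2]
grip_width: 0.999
grip_force: 0.0
```

```bash
python3 - <<'E'
from h import *
from workcell import camera
delta(sw(0,.07),.066,0)
c=camera("wrist"); pickle.dump(c,open("w1.pkl","wb")); cv2.imwrite("pics/w1.png",c["pixels"][:,:,::-1]); print(c["tool_from_camera"].round(3),c["fov_y"],c["cx"],c["cy"])
E
```

```text
t2.93 tcp [0.4783 0.108  0.2133] tilt [-0. -0. -1.] q7 0.10 width 94.0 F [ 0.7 -0.5 -0.2]
 shift before turn [-0.02 -0.02  7.36]  turn z -0.0007 (-0.3 deg)  shift after turn [-0.02 -0.02  7.36]
[[-0.    -0.96  -0.28   0.081]
 [ 1.    -0.    -0.    -0.   ]
 [ 0.    -0.28   0.96  -0.17 ]
 [ 0.     0.     0.     1.   ]] 69.11960797434055 320.553333809077 201.89809416853976
```

View pics/w1.png

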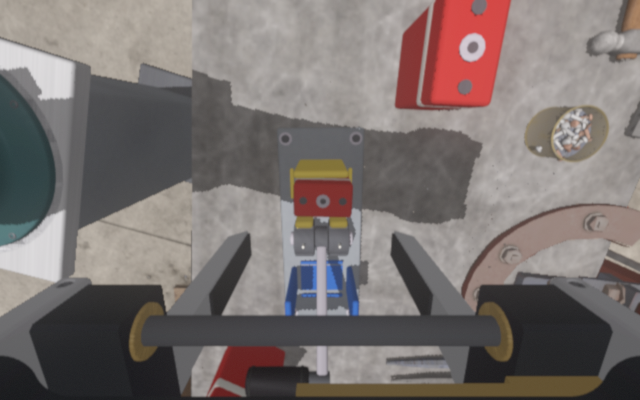

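The wrist view shows the block top centred at (322,201), with the pads on either side of it and well aligned. I check its position from depth.

```bash
python3 - <<'E'
from h import *
c=pickle.load(open("w1.pkl","rb"))
f=200/np.tan(np.radians(c["fov_y"]/2)); T=c["tool_from_camera"]
v,u=np.mgrid[:400,:640]; z=c["range_z"]
P=np.stack([(u-c["cx"])/f*z,(v-c["cy"])/f*z,z],-1)@T[:3,:3].T+T[:3,3]
rgb=c["pixels"].astype(int); s=(slice(170,225),slice(285,360))
m=(rgb[s][...,0]>110)&(rgb[s][...,1]<60); q=P[s][m]; q=q[q[:,2]<np.median(q[:,2])+.006]
print(q.min(0),q.max(0),cv2.minAreaRect((q[:,:2]*1000).astype(np.float32)))
b=(slice(255,310),slice(285,360)); m=(rgb[b][...,2]>100)&(rgb[b][...,0]<90); q=P[b][m]; print("blue floor",np.median(q,0), q.min(0),q.max(0))
E
```

```text
[-0.01589329 -0.02754933 -0.17042263] [0.080963   0.03038914 0.11542967] ((32.60198974609375, 2.4028091430664062), (96.51363372802734, 57.950992584228516), 1.6601288318634033)
blue floor [-0.13143263  0.01433264  0.20016876] [-0.18766006 -0.04135345 -0.17042263] [0.080963   0.05130413 0.20457002]
```

>>> play_rows(
  travel=[
    [0,0,0.73],
    [0,0,0.73],
    [0,0,0.73],
    [0,0,0.73],
    [0,0,0.73],
    [0,0,0.73],
    [0,0,0.5],
    [0,0,0],
    [0,0,0],
  ],
  turn=[
    [0,0,-0.0007],
    [0,0,0],
    [0,0,0],
    [0,0,0],
    [0,0,0],
    [0,0,0],
    [0,0,0],
    [0,0,0],
    [0,0,0],
  ],
)

```text
time: 3.73
eef_pos: [0.4784, 0.1078, 0.1159]
orientation: [-1.849, -2.539, 0.001]
ft_force: [-0.7, -0.1, 0.7]
grip_width: 0.999
grip_force: 0.0
```

>>> play_rows(
  travel=[
    [0,0,0.6],
    [0,0,0.6],
    [0,0,0.6],
    [0,0,0.6],
    [0,0,0.05],
    [0,0,0],
  ],
  turn=[
    [0,0,0],
    [0,0,0],
    [0,0,0],
    [0,0,0],
    [0,0,0],
    [0,0,0],
  ],
)

```text
time: 4.23
eef_pos: [0.4787, 0.108, 0.0673]
orientation: [1.851, 2.539, -0.0]
ft_force: [0.1, 0.7, 0.0]
grip_width: 0.998
grip_force: 0.0
```

>>> play_rows(
  travel=[
    [0,0,0],
    [0,0,0],
    [0,0,0],
    [0,0,0],
    [0,0,0],
    [0,0,0],
    [0,0,0],
    [0,0,0],
    [0,0,0],
    [0,0,0],
  ],
  turn=[
    [0,0,0],
    [0,0,0],
    [0,0,0],
    [0,0,0],
    [0,0,0],
    [0,0,0],
    [0,0,0],
    [0,0,0],
    [0,0,0],
    [0,0,0],
  ],
  hand=1,
  force=25,
)

```text
time: 5.07
eef_pos: [0.4788, 0.1081, 0.0672]
orientation: [1.851, 2.538, 0.001]
ft_force: [0.8, 0.9, 5.8]
grip_width: 0.639
grip_force: 24.9
```

>>> play_rows(
  travel=[
    [0,0,-0.3],
    [0,0,-0.6],
    [0,0,-0.8],
    [0,0,-0.8],
    [0,0,-0.8],
    [0,0,-0.8],
    [0,0,-0.8],
    [0,0,-0.8],
    [0,0,-0.3],
    [0,0,0],
    [0,0,0],
  ],
  turn=[
    [0,0,0],
    [0,0,0],
    [0,0,0],
    [0,0,0],
    [0,0,0],
    [0,0,0],
    [0,0,0],
    [0,0,0],
    [0,0,0],
    [0,0,0],
    [0,0,0],
  ],
)

```text
time: 5.98
eef_pos: [0.4781, 0.1079, 0.1864]
orientation: [-1.851, -2.538, 0.001]
ft_force: [0.1, -0.3, -4.1]
grip_width: 0.637
grip_force: 24.9
```

```bash
python3 - <<'E'
from h import *
delta(sw(-.02,.23),.0565,0)
E
```

```text
t5.98 tcp [0.4781 0.1079 0.1864] tilt [-0. -0. -1.] q7 0.13 width 59.9 F [ 0.1 -0.3 -4.1]
 shift before turn [ 7.98 -0.97  6.49]  turn z 0.0008 (0.3 deg)  shift after turn [ 7.98 -1.01  6.49]
```

>>> play_rows(
  travel=[
    [0.5,0,0],
    [0.9,-0.1,0],
    [0.9,-0.15,0],
    [0.9,-0.15,0],
    [0.9,-0.15,0],
    [0.9,-0.15,0],
    [0.9,-0.15,0],
    [0.9,-0.1,0],
    [0.9,0,0],
    [0.3,0,0],
    [0,0,0],
    [0,0,0],
  ],
  turn=[
    [0,0,0],
    [0,0,0],
    [0,0,0],
    [0,0,0],
    [0,0,0],
    [0,0,0],
    [0,0,0],
    [0,0,0],
    [0,0,0],
    [0,0,0],
    [0,0,0],
    [0,0,0],
  ],
)

```text
time: 6.98
eef_pos: [0.4114, 0.2541, 0.1862]
orientation: [1.851, 2.538, -0.002]
ft_force: [0.9, 0.4, -3.7]
grip_width: 0.64
grip_force: 24.9
```

>>> play_rows(
  travel=[
    [0,0,0.8],
    [0,0,0.8],
    [0,0,0.8],
    [0,0,0.8],
    [0,0,0.8],
    [0,0,0.8],
    [0,0,0.6],
    [0,0,0.4],
    [0,0,0.2],
    [0,0,0.1],
    [0,0,0],
    [0,0,0],
  ],
  turn=[
    [0,0,0],
    [0,0,0],
    [0,0,0],
    [0,0,0],
    [0,0,0],
    [0,0,0],
    [0,0,0],
    [0,0,0],
    [0,0,0],
    [0,0,0],
    [0,0,0],
    [0,0,0],
  ],
)

```text
time: 7.98
eef_pos: [0.4119, 0.2545, 0.0653]
orientation: [1.852, 2.538, 0.001]
ft_force: [0.5, -0.4, -3.5]
grip_width: 0.641
grip_force: 24.9
```

>>> play_rows(
  travel=[
    [0,0,0.15],
    [0,0,0.1],
    [0,0,0.1],
    [0,0,0.08],
    [0,0,0.05],
    [0,0,0.03],
    [0,0,0],
  ],
  turn=[
    [0,0,0],
    [0,0,0],
    [0,0,0],
    [0,0,0],
    [0,0,0],
    [0,0,0],
    [0,0,0],
  ],
)

```text
time: 8.57
eef_pos: [0.4115, 0.2545, 0.0551]
orientation: [-1.851, -2.538, 0.0]
ft_force: [-4.6, -2.5, 12.3]
grip_width: 0.64
grip_force: 24.9
```

Contact. I let go and rise.

>>> play_rows(
  travel=[
    [0,0,0],
    [0,0,0],
    [0,0,0],
    [0,0,0],
    [0,0,0],
    [0,0,0],
  ],
  turn=[
    [0,0,0],
    [0,0,0],
    [0,0,0],
    [0,0,0],
    [0,0,0],
    [0,0,0],
  ],
  hand=-1,
)

```text
time: 9.07
eef_pos: [0.4116, 0.2545, 0.0546]
orientation: [1.851, 2.538, -0.0]
ft_force: [-0.6, 0.3, 0.9]
grip_width: 0.991
grip_force: 0.0
```

>>> play_rows(
  travel=[
    [0,0,-0.3],
    [0,0,-0.8],
    [0,0,-0.9],
    [0,0,-0.9],
    [0,0,-0.9],
    [0,0,-0.9],
    [0,0,-0.9],
    [0,0,-0.9],
    [0,0,-0.9],
    [0,0,-0.5],
    [0,0,0],
  ],
  turn=[
    [0,0,0],
    [0,0,0],
    [0,0,0],
    [0,0,0],
    [0,0,0],
    [0,0,0],
    [0,0,0],
    [0,0,0],
    [0,0,0],
    [0,0,0],
    [0,0,0],
  ],
)

```text
time: 9.98
eef_pos: [0.4123, 0.255, 0.2147]
orientation: [1.851, 2.537, 0.005]
ft_force: [-0.3, -0.4, -0.3]
grip_width: 0.996
grip_force: 0.0
```

```bash
python3 - <<'E'
from h import *
from workcell import camera
c=camera("top"); W=cloud(c); pickle.dump(c,open("top2.pkl","wb"))
cv2.imwrite("pics/t2.png",cv2.resize(c["pixels"][180:290,180:360,::-1],None,fx=4.4,fy=4.4,interpolation=cv2.INTER_CUBIC))
g=-.115
delta(sw(-.048,g),.2,90); delta(sw(-.048,g),.2,-90)
E
```

```text
t10.03 tcp [0.4118 0.2547 0.2132] tilt [ 0.001  0.001 -1.   ] q7 -0.24 width 94.4 F [ 0.6 -0.9 -0.4]
 shift before turn [-17.27  -1.54   0.65]  turn z -0.2492 (-89.7 deg)  shift after turn [  1.45 -17.27   0.66]
t10.03 tcp [0.4118 0.2547 0.2132] tilt [ 0.001  0.001 -1.   ] q7 -0.24 width 94.4 F [ 0.6 -0.9 -0.4]
 shift before turn [-17.27  -1.54   0.65]  turn z 0.2508 (90.3 deg)  shift after turn [-1.45 17.27  0.66]
```

View pics/t2.png

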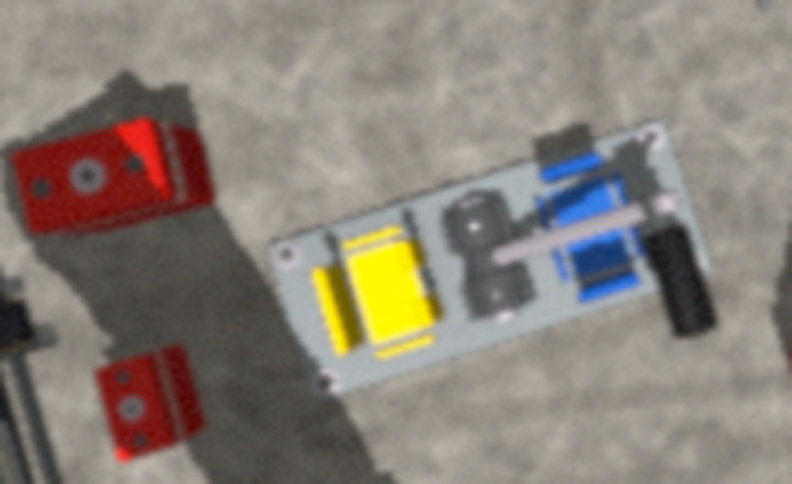

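The view shows the block standing at (145,405) in the crop, clear of the switch, and the lever still on the blue side with its grip at (685,285). Now I go to the lever.

>>> play_rows(
  travel=[
    [-0.86,-0.08,0],
    [-0.86,-0.08,0],
    [-0.86,-0.08,0],
    [-0.86,-0.08,0],
    [-0.86,-0.08,0],
    [-0.86,-0.08,0],
    [-0.86,-0.08,0],
    [-0.86,-0.08,0],
    [-0.86,-0.08,0],
    [-0.86,-0.08,0],
  ],
  turn=[
    [0,0,0],
    [0,0,0],
    [0,0,0],
    [0,0,0],
    [0,0,0],
    [0,0,0],
    [0,0,0],
    [0,0,0],
    [0,0,0],
    [0,0,0],
  ],
  hand=0.15,
)

```text
time: 10.87
eef_pos: [0.4484, 0.0848, 0.2115]
orientation: [-1.851, -2.537, 0.002]
ft_force: [0.5, -0.2, 0.5]
grip_width: 0.431
grip_force: 0.0
```

>>> play_rows(
  travel=[
    [-0.86,-0.08,0],
    [-0.86,-0.08,0],
    [-0.86,-0.08,0],
    [-0.86,-0.08,0],
    [-0.86,-0.08,0],
    [-0.86,-0.08,0],
    [-0.86,-0.08,0],
    [-0.86,-0.08,0],
    [-0.86,-0.08,0],
    [-0.86,-0.08,0],
  ],
  turn=[
    [0,0,0],
    [0,0,0],
    [0,0,0],
    [0,0,0],
    [0,0,0],
    [0,0,0],
    [0,0,0],
    [0,0,0],
    [0,0,0],
    [0,0,0],
  ],
)

```text
time: 11.7
eef_pos: [0.4857, -0.0837, 0.2115]
orientation: [-1.851, -2.537, 0.002]
ft_force: [-0.3, 0.7, -0.4]
grip_width: 0.422
grip_force: 0.0
```

>>> play_rows(
  travel=[
    [0,0,0],
    [0,0,0],
    [0,0,0],
    [0,0,0],
    [0,0,0],
    [0,0,0],
    [0,0,0],
    [0,0,0],
    [0,0,0],
    [0,0,0],
    [0,0,0],
    [0,0,0],
  ],
  turn=[
    [0,0,0.0193],
    [0,0,0.0193],
    [0,0,0.0193],
    [0,0,0.0193],
    [0,0,0.0193],
    [0,0,0.0193],
    [0,0,0.0193],
    [0,0,0.0193],
    [0,0,0.0193],
    [0,0,0.0193],
    [0,0,0.0193],
    [0,0,0.0193],
  ],
)

```text
time: 12.7
eef_pos: [0.4855, -0.0829, 0.2116]
orientation: [3.072, 0.654, -0.003]
ft_force: [0.2, 0.8, 0.7]
grip_width: 0.423
grip_force: 0.0
```

```bash
python3 - <<'E'
from h import *
from workcell import camera
delta(sw(-.048,-.115),.133,-90)
c=camera("wrist"); cv2.imwrite("pics/w2.png",c["pixels"][:,:,::-1])
E
```

```text
t12.70 tcp [ 0.4855 -0.0829  0.2116] tilt [-0.002 -0.001 -1.   ] q7 -0.84 width 39.8 F [0.2 0.8 0.7]
 shift before turn [0.1  0.08 3.93]  turn z 0.0183 (6.6 deg)  shift after turn [0.1  0.06 3.93]
```

View pics/w2.png

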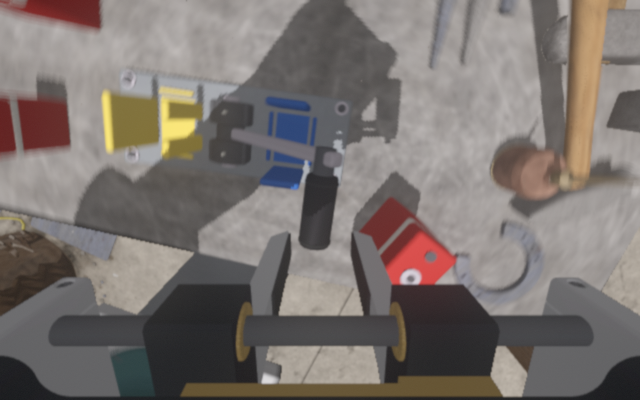

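The wrist view shows the black grip at (318,210), running in between the fingers at columns 270 and 370, so it's aligned. I descend to straddle it.

>>> play_rows(
  travel=[
    [0.1,0.06,0],
    [0,0,0.7],
    [0,0,0.7],
    [0,0,0.7],
    [0,0,0.7],
    [0,0,0.7],
    [0,0,0.43],
    [0,0,0],
    [0,0,0],
  ],
  turn=[
    [0,0,0.0183],
    [0,0,0],
    [0,0,0],
    [0,0,0],
    [0,0,0],
    [0,0,0],
    [0,0,0],
    [0,0,0],
    [0,0,0],
  ],
)

```text
time: 13.5
eef_pos: [0.4881, -0.0833, 0.1338]
orientation: [3.103, 0.488, -0.002]
ft_force: [-0.1, -0.3, 0.7]
grip_width: 0.426
grip_force: 0.0
```

```bash
python3 - <<'E'
from h import *
delta(sw(-.048,-.115),.133,-90)
E
```

```text
t13.50 tcp [ 0.4881 -0.0833  0.1338] tilt [-0.001 -0.001 -1.   ] q7 -0.83 width 40.0 F [-0.1 -0.3  0.7]
 shift before turn [-0.01  0.    0.04]  turn z 0.0011 (0.4 deg)  shift after turn [-0.01  0.    0.04]
```

>>> play_rows(
  travel=[
    [0,-0.585,-0.545],
    [0,-0.64,-0.485],
    [0,-0.68,-0.415],
    [0,-0.72,-0.35],
    [0,-0.75,-0.275],
    [0,-0.775,-0.195],
    [0,-0.79,-0.12],
    [0,-0.8,-0.04],
    [0,-0.2,0],
    [0,0,0],
    [0,0,0],
    [0,0,0],
  ],
  turn=[
    [0,0,0],
    [0,0,0],
    [0,0,0],
    [0,0,0],
    [0,0,0],
    [0,0,0],
    [0,0,0],
    [0,0,0],
    [0,0,0],
    [0,0,0],
    [0,0,0],
    [0,0,0],
  ],
)

```text
time: 14.5
eef_pos: [0.4522, 0.0293, 0.1826]
orientation: [3.104, 0.485, 0.0]
ft_force: [-0.5, 0.5, 0.2]
grip_width: 0.429
grip_force: 0.0
```

```bash
python3 - <<'E'
from h import *
from workcell import camera
delta(sw(-.048,0),.182,-90)
c=camera("side"); cv2.imwrite("pics/s2.png",cv2.resize(c["pixels"][120:280,200:400,::-1],None,fx=3.7,fy=3.7,interpolation=cv2.INTER_CUBIC))
E
```

```text
t14.50 tcp [0.4522 0.0293 0.1826] tilt [ 0. -0. -1.] q7 -1.21 width 40.3 F [-0.5  0.5  0.2]
 shift before turn [0.   0.16 0.03]  turn z 0.0008 (0.3 deg)  shift after turn [0.01 0.16 0.03]
```

View pics/s2.png

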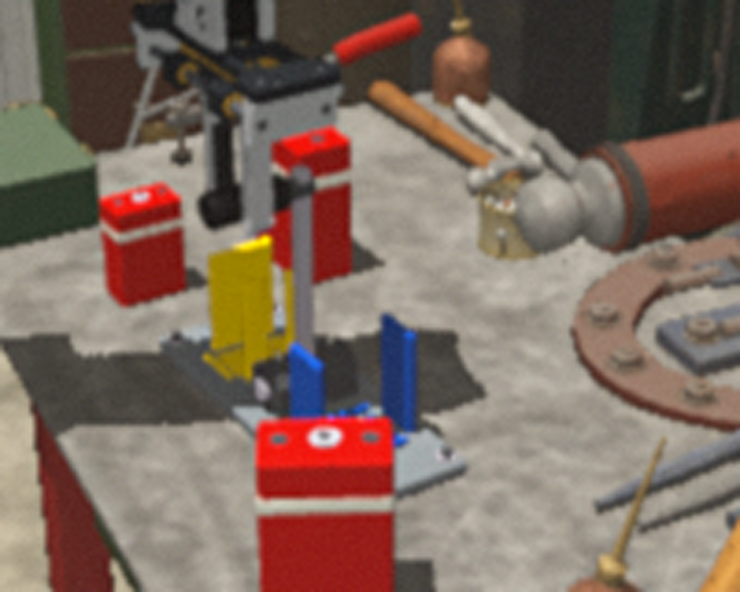

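The lever stands upright at (302,260) in the crop, straddled by the fingers, and the block still stands at (142,245). I wait, then push it over.

>>> play_rows(
  travel=[
    [0,0,0],
    [0,0,0],
    [0,0,0],
    [0,0,0],
    [0,0,0],
    [0,0,0],
    [0,0,0],
    [0,0,0],
    [0,0,0],
    [0,0,0],
    [0,0,0],
    [0,0,0],
  ],
  turn=[
    [0,0,0],
    [0,0,0],
    [0,0,0],
    [0,0,0],
    [0,0,0],
    [0,0,0],
    [0,0,0],
    [0,0,0],
    [0,0,0],
    [0,0,0],
    [0,0,0],
    [0,0,0],
  ],
)

```text
time: 15.55
eef_pos: [0.4521, 0.03, 0.1826]
orientation: [3.104, 0.486, 0.0]
ft_force: [0.8, 1.4, 0.5]
grip_width: 0.424
grip_force: 0.0
```

>>> play_rows(
  travel=[
    [0,0,0],
    [0,0,0],
    [0,0,0],
    [0,-0.64,0.04],
    [0,-0.79,0.12],
    [0,-0.775,0.195],
    [0,-0.75,0.275],
    [0,-0.72,0.35],
    [0,-0.68,0.415],
    [0,-0.64,0.485],
    [0,-0.585,0.545],
    [0,0,0],
  ],
  turn=[
    [0,0,0],
    [0,0,0],
    [0,0,0],
    [0,0,0],
    [0,0,0],
    [0,0,0],
    [0,0,0],
    [0,0,0],
    [0,0,0],
    [0,0,0],
    [0,0,0],
    [0,0,0],
  ],
)

```text
time: 16.55
eef_pos: [0.4164, 0.1378, 0.1322]
orientation: [3.102, 0.49, -0.004]
ft_force: [-0.8, 0.2, 0.4]
grip_width: 0.423
grip_force: 0.0
```

>>> play_rows(
  travel=[
    [0,-0.1,0],
    [0,0,0],
    [0,0,0],
  ],
  turn=[
    [0,0,0],
    [0,0,0],
    [0,0,0],
  ],
)

```text
time: 16.8
eef_pos: [0.4177, 0.1378, 0.1345]
orientation: [-3.104, -0.485, -0.001]
ft_force: [0.6, 0.0, 0.6]
grip_width: 0.428
grip_force: 0.0
```

```bash
python3 - <<'E'
from h import *
from workcell import camera
delta(sw(-.048,.115),.134,-90)
c=camera("side"); cv2.imwrite("pics/s3.png",cv2.resize(c["pixels"][120:280,200:400,::-1],None,fx=3.7,fy=3.7,interpolation=cv2.INTER_CUBIC))
E
```

```text
t16.80 tcp [0.4177 0.1378 0.1345] tilt [ 0.001  0.    -1.   ] q7 -1.43 width 40.2 F [0.6 0.  0.6]
 shift before turn [0.02 0.11 0.02]  turn z 0.0008 (0.3 deg)  shift after turn [0.02 0.11 0.02]
```

View pics/s3.png

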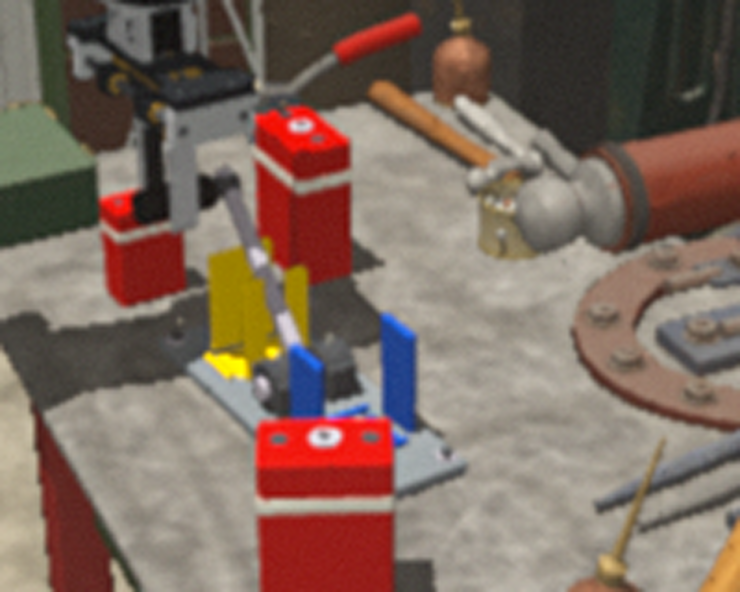

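The lever is fully over towards yellow, with its tip at (225,180), and the block is untouched. I push slightly further to be sure, ease off, rise and open.

>>> play_rows(
  travel=[
    [0,-0.15,0],
    [0,0,0],
    [0,0,0],
    [0,0.4,0],
    [0,0,-0.3],
    [0,0,-0.8],
    [0,0,-0.9],
    [0,0,-0.9],
    [0,0,-0.9],
    [0,0,-0.8],
    [0,0,0],
    [0,0,0],
  ],
  turn=[
    [0,0,0],
    [0,0,0],
    [0,0,0],
    [0,0,0],
    [0,0,0],
    [0,0,0],
    [0,0,0],
    [0,0,0],
    [0,0,0],
    [0,0,0],
    [0,0,0],
    [0,0,0],
  ],
)

```text
time: 17.85
eef_pos: [0.4192, 0.1335, 0.2268]
orientation: [-3.102, -0.486, -0.002]
ft_force: [-0.5, 0.3, -0.4]
grip_width: 0.426
grip_force: 0.0
```

```bash
python3 - <<'E'
from h import *
from workcell import camera
delta(np.array([.4118,.2547]),.057,-90)
c=camera("top"); W=cloud(c); rgb=c["pixels"].astype(int)
s=(slice(255,290),slice(195,232)); m=(rgb[s][...,0]>70)&(rgb[s][...,1]<50)&(W[s][...,2]>.083)&(W[s][...,2]<.1); q=W[s][m]
print("block",len(q),q.mean(0),cv2.minAreaRect((q[:,:2]*1000).astype(np.float32)))
m=(rgb.max(2)<55)&(W[...,2]>.11)&(W[...,2]<.17)&(np.hypot(*(W[...,:2]-sw(-.046,.115)).transpose(2,0,1))<.05); q=W[m]
print("grip",len(q),q.mean(0) if len(q) else 0, "expected",sw(-.046,.115))
cv2.imwrite("pics/t3.png",cv2.resize(c["pixels"][180:290,180:360,::-1],None,fx=4.4,fy=4.4,interpolation=cv2.INTER_CUBIC))
E
```

```text
t17.85 tcp [0.4192 0.1335 0.2268] tilt [ 0.001  0.001 -1.   ] q7 -1.57 width 40.0 F [-0.5  0.3 -0.4]
 shift before turn [ 1.49 -5.87  8.5 ]  turn z 0.0009 (0.3 deg)  shift after turn [ 1.47 -5.89  8.49]
block 8 [0.43362824 0.2644026  0.08959731] ((433.8840637207031, 264.1920471191406), (2.4059219360351562, 16.93338394165039), 21.452260971069336)
grip 43 [0.45283324 0.14129774 0.15072708] expected [0.42068131 0.13647236]
```

>>> play_rows(
  travel=[
    [0.18,-0.73,0],
    [0.18,-0.73,0],
    [0.18,-0.73,0],
    [0.18,-0.73,0],
    [0.18,-0.73,0],
    [0.18,-0.73,0],
    [0.18,-0.73,0],
    [0.18,-0.73,0],
    [0,0,0],
    [0,0,0],
  ],
  turn=[
    [0,0,0.0009],
    [0,0,0],
    [0,0,0],
    [0,0,0],
    [0,0,0],
    [0,0,0],
    [0,0,0],
    [0,0,0],
    [0,0,0],
    [0,0,0],
  ],
  hand=-1,
)

```text
time: 18.73
eef_pos: [0.411, 0.2542, 0.2259]
orientation: [3.104, 0.479, -0.0]
ft_force: [0.0, -0.5, 0.4]
grip_width: 0.999
grip_force: 0.0
```

```bash
python3 - <<'E'
from h import *
from workcell import camera
delta(np.array([.4118,.2547]),.058,-90)
c=camera("top"); W=cloud(c); rgb=c["pixels"].astype(int)
m=(rgb.max(2)<55)&(W[...,2]>.13)&(W[...,2]<.17)&(np.hypot(*(W[...,:2]-sw(-.046,.115)).transpose(2,0,1))<.05); q=W[m]
print("grip",len(q),q.mean(0) if len(q) else 0, "expected",sw(-.046,.115))
a=c["pixels"][180:290,180:360,::-1]; w=camera("wrist")["pixels"][:,:,::-1]
cv2.imwrite("pics/t4.png",np.hstack([cv2.resize(a,(480,293),interpolation=cv2.INTER_CUBIC),cv2.resize(w,(320,293))]))
E
```

```text
t18.73 tcp [0.411  0.2542 0.2259] tilt [-0.    -0.001 -1.   ] q7 -1.75 width 93.9 F [ 0.  -0.5  0.4]
 shift before turn [ 0.05 -0.02  8.39]  turn z 0.0002 (0.1 deg)  shift after turn [ 0.05 -0.01  8.39]
grip 240 [0.42197758 0.13387569 0.15392149] expected [0.42068131 0.13647236]
```

View pics/t4.png

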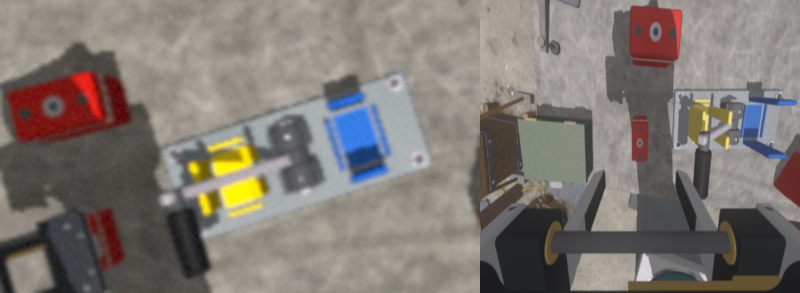

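The lever rests at the yellow stop with its grip at (187,242), and the block is centred between the open fingers at (640,137). I go down and grip.

>>> play_rows(
  travel=[
    [0,0,0.4],
    [0.05,0,0.8],
    [0,0,0.8],
    [0,0,0.8],
    [0,0,0.8],
    [0,0,0.8],
    [0,0,0.8],
    [0,0,0.8],
    [0,0,0.8],
    [0,0,0.8],
    [0,0,0.5],
    [0,0,0.09],
  ],
  turn=[
    [0,0,0],
    [0,0,0],
    [0,0,0],
    [0,0,0],
    [0,0,0],
    [0,0,0],
    [0,0,0],
    [0,0,0],
    [0,0,0],
    [0,0,0],
    [0,0,0],
    [0,0,0],
  ],
)

```text
time: 19.83
eef_pos: [0.4115, 0.2527, 0.0606]
orientation: [3.104, 0.476, -0.003]
ft_force: [-0.8, -0.0, 0.7]
grip_width: 1.003
grip_force: 0.0
```

>>> play_rows(
  travel=[
    [0,0,0.09],
    [0,0,0],
    [0,0,0],
  ],
  turn=[
    [0,0,0],
    [0,0,0],
    [0,0,0],
  ],
)

```text
time: 20.08
eef_pos: [0.4125, 0.2539, 0.0611]
orientation: [-3.105, -0.477, -0.001]
ft_force: [-0.3, 0.1, 0.8]
grip_width: 1.001
grip_force: 0.0
```

>>> play_rows(
  travel=[
    [0,0,0],
    [0,0,0],
    [0,0,0],
    [0,0,0],
    [0,0,0],
    [0,0,0],
    [0,0,0],
    [0,0,0],
    [0,0,0],
    [0,0,0],
    [0,0,0],
    [0,0,0],
  ],
  turn=[
    [0,0,0],
    [0,0,0],
    [0,0,0],
    [0,0,0],
    [0,0,0],
    [0,0,0],
    [0,0,0],
    [0,0,0],
    [0,0,0],
    [0,0,0],
    [0,0,0],
    [0,0,0],
  ],
  hand=1,
  force=25,
)

```text
time: 21.08
eef_pos: [0.4121, 0.2538, 0.0605]
orientation: [3.105, 0.478, 0.0]
ft_force: [0.1, 0.5, 0.5]
grip_width: 0.384
grip_force: 25.0
```

>>> play_rows(
  travel=[
    [0,0,-0.4],
    [0,0,-0.85],
    [0,0,-0.85],
    [0,0,-0.85],
    [0,0,-0.85],
    [0,0,-0.85],
    [0,0,-0.85],
    [0,0,-0.85],
    [0,0,-0.85],
    [0,0,-0.85],
    [0,0,-0.85],
    [0,0,-0.6],
  ],
  turn=[
    [0,0,0],
    [0,0,0],
    [0,0,0],
    [0,0,0],
    [0,0,0],
    [0,0,0],
    [0,0,0],
    [0,0,0],
    [0,0,0],
    [0,0,0],
    [0,0,0],
    [0,0,0],
  ],
)

```text
time: 22.08
eef_pos: [0.4122, 0.2533, 0.2521]
orientation: [-3.105, -0.477, -0.001]
ft_force: [0.1, 0.6, -3.5]
grip_width: 0.383
grip_force: 25.0
```

```bash
python3 - <<'E'
from h import *
delta(sw(0,-.07),.25,-90)
E
```

```text
t22.08 tcp [0.4122 0.2533 0.2521] tilt [ 0.  0. -1.] q7 -1.77 width 36.0 F [ 0.1  0.6 -3.5]
 shift before turn [ 0.96 14.95  0.1 ]  turn z -0.0001 (-0.0 deg)  shift after turn [ 0.95 14.95  0.11]
```

>>> play_rows(
  travel=[
    [0,0.5,0],
    [0.1,0.85,0],
    [0.1,0.85,0],
    [0.1,0.85,0],
    [0.1,0.85,0],
    [0.1,0.85,0],
    [0.1,0.85,0],
    [0.1,0.85,0],
    [0.1,0.85,0],
    [0.1,0.85,0],
    [0.1,0.85,0],
    [0,0.85,0],
  ],
  turn=[
    [0,0,0],
    [0,0,0],
    [0,0,0],
    [0,0,0],
    [0,0,0],
    [0,0,0],
    [0,0,0],
    [0,0,0],
    [0,0,0],
    [0,0,0],
    [0,0,0],
    [0,0,0],
  ],
)

```text
time: 23.08
eef_pos: [0.4902, 0.07, 0.2498]
orientation: [3.105, 0.477, -0.002]
ft_force: [0.1, -0.3, -3.3]
grip_width: 0.378
grip_force: 25.0
```

>>> play_rows(
  travel=[
    [0,0.85,0],
    [0,0.85,0],
    [0,0.85,0],
    [0,0.85,0],
    [0,0.85,0],
    [0,0.85,0],
    [0,0,0],
    [0,0,0],
    [0,0,0],
  ],
  turn=[
    [0,0,0],
    [0,0,0],
    [0,0,0],
    [0,0,0],
    [0,0,0],
    [0,0,0],
    [0,0,0],
    [0,0,0],
    [0,0,0],
  ],
)

```text
time: 23.83
eef_pos: [0.5205, -0.0256, 0.25]
orientation: [3.105, 0.477, -0.002]
ft_force: [0.3, 0.6, -3.2]
grip_width: 0.381
grip_force: 25.0
```

```bash
python3 - <<'E'
from h import *
from workcell import camera
delta(sw(0,-.07),.0725,-90)
c=pickle.load(open("top2.pkl","rb"))
c2=camera("top"); cw=camera("wrist")
# blue cheek tops from the earlier top view (no lever change needed)
for nm,cc in (("old",c),("new",c2)):
    W=cloud(cc); rgb=cc["pixels"].astype(int)
    m=(rgb[...,2]>90)&(rgb[...,2]>rgb[...,0]+50)&(W[...,2]>.085)&(W[...,2]<.105)&(np.hypot(*(W[...,:2]-sw(0,-.07)).transpose(2,0,1))<.08)
    q=(W[m][:,:2]-C)@np.array([[np.cos(YAW),-np.sin(YAW)],[np.sin(YAW),np.cos(YAW)]])
    for s in (q[:,0]>0,q[:,0]<0):
        if s.any(): print(nm,"cheek top sw x",q[s,0].min().round(4),q[s,0].max().round(4),"y",q[s,1].min().round(4),q[s,1].max().round(4),s.sum())
cv2.imwrite("pics/w5.png",cw["pixels"][:,:,::-1])
E
```

```text
t23.83 tcp [ 0.5205 -0.0256  0.25  ] tilt [-0.001 -0.    -1.   ] q7 -1.05 width 35.8 F [ 0.3  0.6 -3.2]
 shift before turn [-0.02  0.02  8.87]  turn z -0.0000 (-0.0 deg)  shift after turn [-0.03  0.02  8.87]
old cheek top sw x 0.0056 0.0426 y -0.0875 -0.0525 42
old cheek top sw x -0.0429 -0.0053 y -0.0884 -0.0509 45
```

View pics/w5.png

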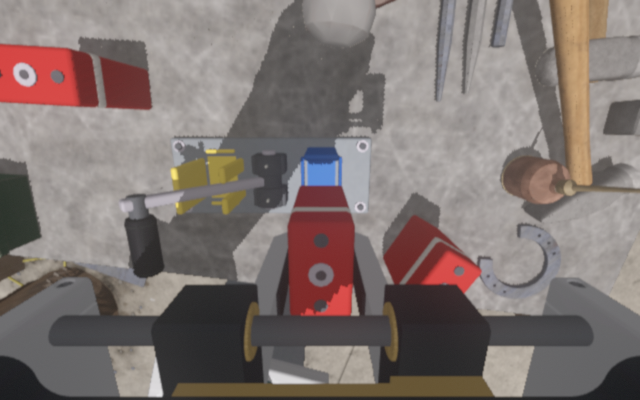

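The block hangs squarely, centred at column 321 over the blue bay at (321,165), with no obstacles. The cheek tops measure symmetric about my frame (±42.7 mm), so I lower it.

>>> play_rows(
  travel=[
    [0,0,0.5],
    [0,0,0.8],
    [0,0,0.8],
    [0,0,0.8],
    [0,0,0.8],
    [0,0,0.4],
    [0,0,0],
    [0,0,0],
  ],
  turn=[
    [0,0,0],
    [0,0,0],
    [0,0,0],
    [0,0,0],
    [0,0,0],
    [0,0,0],
    [0,0,0],
    [0,0,0],
  ],
)

```text
time: 24.6
eef_pos: [0.521, -0.0254, 0.1684]
orientation: [3.105, 0.478, -0.001]
ft_force: [-0.3, 0.1, -2.6]
grip_width: 0.38
grip_force: 25.0
```

>>> play_rows(
  travel=[
    [0,0,0.3],
    [0,0,0.4],
    [0,0,0.4],
    [0,0,0.4],
    [0,0,0.4],
    [0,0,0.4],
    [0,0,0.4],
    [0,0,0.4],
    [0,0,0.4],
    [0,0,0.2],
    [0,0,0],
    [0,0,0],
  ],
  turn=[
    [0,0,0],
    [0,0,0],
    [0,0,0],
    [0,0,0],
    [0,0,0],
    [0,0,0],
    [0,0,0],
    [0,0,0],
    [0,0,0],
    [0,0,0],
    [0,0,0],
    [0,0,0],
  ],
)

```text
time: 25.6
eef_pos: [0.521, -0.0256, 0.0944]
orientation: [3.105, 0.477, -0.0]
ft_force: [0.5, 0.4, -2.8]
grip_width: 0.383
grip_force: 25.0
```

```bash
python3 - <<'E'
from h import *
delta(sw(0,-.07),.0725,-90)
E
```

```text
t25.60 tcp [ 0.521  -0.0256  0.0944] tilt [-0. -0. -1.] q7 -0.88 width 36.0 F [ 0.5  0.4 -2.8]
 shift before turn [-0.05  0.01  1.1 ]  turn z -0.0000 (-0.0 deg)  shift after turn [-0.05  0.01  1.1 ]
```

>>> play_rows(
  travel=[
    [-0.05,0,0.15],
    [0,0,0.15],
    [0,0,0.15],
    [0,0,0.15],
    [0,0,0.1],
    [0,0,0.1],
    [0,0,0.08],
    [0,0,0.06],
    [0,0,0.04],
    [0,0,0.04],
    [0,0,0],
  ],
  turn=[
    [0,0,0],
    [0,0,0],
    [0,0,0],
    [0,0,0],
    [0,0,0],
    [0,0,0],
    [0,0,0],
    [0,0,0],
    [0,0,0],
    [0,0,0],
    [0,0,0],
  ],
)

```text
time: 26.52
eef_pos: [0.5201, -0.0257, 0.074]
orientation: [3.105, 0.478, -0.0]
ft_force: [0.7, -1.0, -3.2]
grip_width: 0.384
grip_force: 25.0
```

>>> play_rows(
  travel=[
    [0,0,0.03],
    [0,0,0.03],
    [0,0,0.03],
    [0,0,0],
  ],
  turn=[
    [0,0,0],
    [0,0,0],
    [0,0,0],
    [0,0,0],
  ],
)

```text
time: 26.85
eef_pos: [0.5202, -0.0257, 0.0725]
orientation: [-3.105, -0.478, -0.0]
ft_force: [-2.1, 0.9, 1.7]
grip_width: 0.384
grip_force: 25.0
```

>>> play_rows(
  travel=[
    [0,0,0],
    [0,0,0],
    [0,0,0],
    [0,0,0],
    [0,0,0],
    [0,0,0],
    [0,0,0],
  ],
  turn=[
    [0,0,0],
    [0,0,0],
    [0,0,0],
    [0,0,0],
    [0,0,0],
    [0,0,0],
    [0,0,0],
  ],
  hand=-0.3,
)

```text
time: 27.43
eef_pos: [0.5201, -0.0258, 0.0723]
orientation: [3.105, 0.478, 0.0]
ft_force: [0.3, 0.5, 0.6]
grip_width: 0.647
grip_force: 0.0
```

>>> play_rows(
  travel=[
    [0,0,-0.3],
    [0,0,-0.7],
    [0,0,-0.9],
    [0,0,-0.9],
    [0,0,-0.9],
    [0,0,-0.9],
    [0,0,-0.9],
    [0,0,-0.9],
    [0,0,-0.9],
    [0,0,-0.5],
    [0,0,0],
    [0,0,0],
  ],
  turn=[
    [0,0,0],
    [0,0,0],
    [0,0,0],
    [0,0,0],
    [0,0,0],
    [0,0,0],
    [0,0,0],
    [0,0,0],
    [0,0,0],
    [0,0,0],
    [0,0,0],
    [0,0,0],
  ],
)

```text
time: 28.43
eef_pos: [0.5201, -0.0256, 0.2281]
orientation: [-3.105, -0.478, -0.001]
ft_force: [-0.1, 0.3, 0.5]
grip_width: 0.649
grip_force: 0.0
```

```bash
python3 - <<'E'
from h import *
from workcell import camera
delta(sw(0,-.07),.23,-90)
cs=camera("side"); ct=camera("top"); W=cloud(ct); rgb=ct["pixels"].astype(int)
M=np.array([[np.cos(YAW),-np.sin(YAW)],[np.sin(YAW),np.cos(YAW)]])
m=(rgb[...,0]>70)&(rgb[...,1]<50)&(W[...,2]>.09)&(W[...,2]<.115)&(np.hypot(*(W[...,:2]-sw(0,-.07)).transpose(2,0,1))<.05); q=W[m]; print("block",len(q),((q[:,:2]-C)@M).min(0),((q[:,:2]-C)@M).max(0),np.median(q[:,2]))
cv2.imwrite("pics/s6.png",np.hstack([cv2.resize(cs["pixels"][140:260,220:350,::-1],(400,369)),cv2.resize(ct["pixels"][190:290,235:343,::-1],(399,369))]))
E
```

```text
t28.43 tcp [ 0.5201 -0.0256  0.2281] tilt [ 0.  0. -1.] q7 -1.03 width 61.0 F [-0.1  0.3  0.5]
 shift before turn [-0.01  0.03 -0.09]  turn z 0.0001 (0.0 deg)  shift after turn [-0.01  0.03 -0.09]Traceback (most recent call last):
  File "<stdin>", line 6, in <module>
    return umr_minimum(a, axis, None, out, keepdims, initial, where)
ValueError: zero-size array to reduction operation minimum which has no identity
```

The gripper hides the block from the top camera, so I use the side view.

```bash
python3 - <<'E'
from h import *
from workcell import camera
cs=camera("side"); cw=camera("wrist")
M=np.array([[np.cos(YAW),-np.sin(YAW)],[np.sin(YAW),np.cos(YAW)]])
W=cloud(cs); rgb=cs["pixels"].astype(int)
d=np.hypot(*(W[...,:2]-sw(0,-.07)).transpose(2,0,1))
m=(rgb[...,0]>100)&(rgb[...,1]<80)&(W[...,2]>.097)&(W[...,2]<.11)&(d<.05); q=W[m]
if len(q): p=(q[:,:2]-C)@M; print("block top",len(q),p.min(0),p.max(0),np.median(q[:,2]))
cv2.imwrite("pics/s6.png",np.hstack([cv2.resize(cs["pixels"][140:260,220:350,::-1],(400,369)),cv2.resize(cw["pixels"][:,100:533,::-1],(399,369))]))
E
```

```text
block top 153 [-0.03769105 -0.08911675] [ 0.02986623 -0.0509258 ] 0.10216369633018235
```

View pics/s6.png

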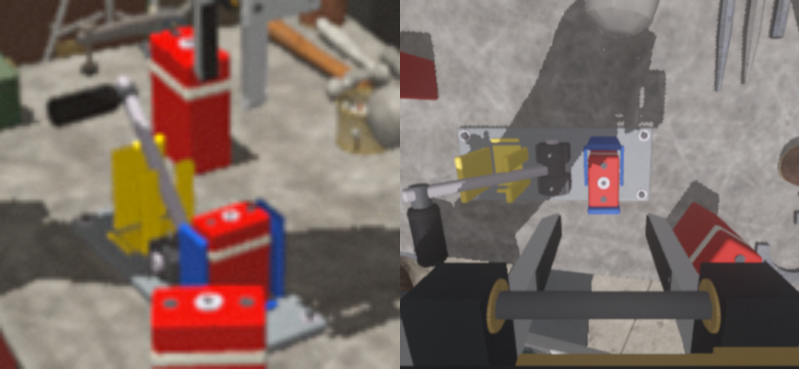

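The block stands between the blue cheeks, at (235,235) in the side view and (603,182) in the wrist view, with its top at 102.2 mm against 102 expected. The lever is on the yellow side and the gripper is clear, so I hand in.

```bash
python3 -c "
from workcell import ticket
print(ticket.close_job())"
```

```text
the job is handed in; nothing more can be done
None
```

I handed in the job at about 28.5 s; no verdict came back. My last images show the lever over on the yellow side, after more than a second at centre off, and the lock-off block standing released in the blue bay; I kept clear of the oil can, rivet tin and horseshoe.

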